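Let the model-making balls out of the dispenser

ROBOT

A 6-joint arm with a two-finger parallel gripper is mounted at the origin on the work surface. World frame = base frame: x ahead of the robot, y to its left, z up, the work surface at z = 0. Lengths are in m, angles in rad, forces in N, time in s.
With the tool pointing down it reaches from about 0.225 to 0.875 m from the base axis. Payload 3.4 kg.
Tool frame: the origin (TCP) lies at the very end of the fingers, on their centre line; the grasp point (between the pads) lies manip.pinch_z behind it (manip.pinch_z is the distance from the TCP to the grasp point, in m); z points along the fingers, y is the direction in which the jaws open and shut (so a half turn about z gives the same grasp; the last joint's range is limited). The gripper opens to 85 mm and grips with 20 to 120 N. Pads are 22 mm wide; open, the fingers measure 114 mm over their backs; the gripper's body (76 mm by 85 mm) begins 54 mm behind the grasp point. The pads swing forward as they close: fully open they stand 13 mm farther back than shut.
Start: joints at [-1.274, 0.276, 1.505, -0, 1.361, -0.121], TCP at [0.233, -0.526, 0.231] pointing down, gripper open.
Joint ranges: [-2.89, 2.89], [-0.75, 2.08], [0.22, 2.7], [-1.18, 4.32], [0.11, 2.71], [-2.7, 2.7]. Speed limits (rad/s): [2.57, 2.57, 3.14, 3.14, 3.14, 3.14].

INTERFACE

Orientations are given as a unit quaternion [w, x, y, z].
In Python, from rig import manip, imaging, workorder gives the robot as it stands.
- The arm moves only by the tool apply_moves, never from a script. Its argument "moves" is one flat list of numbers, 7 for each row, row after row: the finger opening in m, from 0 to 0.0854, then the shift along the tool's x, y, z in m, then the turn, a rotation vector about the tool's x, y, z in rad. In form: [jaw, tx, ty, tz, rx, ry, rz, jaw, tx, ty, tz, rx, ry, rz, ...]. A call has exactly 8 rows; each row shifts and turns the pose as measured when the row begins, along the tool's axes as they then stand; what a row does not reach is not made up. A row lasts 1/12 s, in which the tool goes at most 41.7 mm and 7.16 degrees, less where a joint would pass 70% of its speed; a pose out of reach is approached as far as the arm can. A call with a gripper value outside its range is refused whole. The fingers move at their own pace and stop on an object; "newtons" is the grip in N (left out, the last holds). Time passes only in rows, so rows that do not move let the fingers close, or fill a call up. It gives the time, the measured TCP pose, the force and the opening at its end, in the units of the state.
- manip.get_state(): the state, without advancing time (a new reading comes with each control period).
- imaging.get_image(name): name is "side" or "top" or "wrist"; returns a dict with "image" (480x640x3 uint8, red, green, blue), "range_z" (480x640 float32, m along the optical axis (not along the pixel's ray), 0 where there is no reading), "fx", "fy", "cx", "cy" (pixels), "R" (3x3) and "t" (3): a world point X has camera coordinates R X + t. Camera axes: x right, y down, z forward; pixel columns grow to the right and rows downward; lengths in m; the calibration is good to about 2 mm. A picture is of the moment at which its call begins.
- workorder.sign_off(): hands the job in, once; it reports no verdict.
The state is a dict: "clock": time; "qpos": joint angles; "qd": joint speeds; "effort": joint torques, N m; "position": TCP position; "ee_rot": TCP orientation; "contact_force": force on the tool from outside, world axes, zero at the start; "moment": the same for the moment, N m; "width": finger opening in m.
Only numpy, scipy, OpenCV 4.12 (cv2) and the standard library are available. Lean on these libraries where they do the work, as an engineer would, in place of code of your own. Each camera call takes 0.05 s, during which the arm holds its last target.

TASK

Two lever dispensers stand on the model archive's bench: one holds three wooden balls, the other wooden dowels. Press down the black paddle of the ball dispenser to lift its gate and hold it down until all three balls have rolled into its tray, then let go so that the gate drops shut. Do not touch the balls or the gate, and leave the dowel dispenser and the other things as they are.

Things in the scene. Friction and masses are not known exactly. Their poses are not given: they have to be found in the camera images.
- dispenser_balls: plywood stand fixed to the bench that holds the three balls. Origin on the bench under the gate; x up the chute, y towards the paddle. Chute: 38 mm wide inside, x -22 to 123 mm, slopes 8 degrees down to -x, floor 50 mm high at the gate. Lever along y: gate at y 0, fulcrum at y 85 between cheeks 112 mm high, paddle centre at y 170. Its yaw varies by 0.3 rad; it may be the left or the right one
- tray_balls (a point): middle of the floor of the ball dispenser's open catch tray, below the chute's lower end, 88 mm to -x of the gate; inside 124 mm (dispenser's x) by 69 mm, floor about 18 mm and rim 60 mm above the bench
- dispenser_dowels: a second dispenser of the same make, sizes and frame, with three dowels in its chute; to be left alone
- lever_balls (a joint): angle (rad) of the ball dispenser's rocking lever: 0 = level, gate shut; grows as the paddle goes down; 0.5 = hard stop, gate fully up. The balls pass under the gate above about 0.4. A spring returns it to 0 when let go; pressing at the paddle's middle takes about 3 N at first, 5 N at the stop, more when nearer the fulcrum
- paddle_balls (a point): middle of the top face of the ball dispenser's black paddle, a flat plate 60 mm (dispenser's x) by 50 mm (y), 6 mm thick, 110 mm above the bench with the gate shut. It turns about the fulcrum 85 mm away at 100 mm height and sinks 41 mm at the stop. The air round it is free; a stop block 66 mm high stands under the lever 38 mm towards the gate
- gate_balls (a point): the ball dispenser's gate, a steel plate 6 x 30 x 43 mm hanging from the lever's other end across the chute; this point is its centre
- lever_dowels (a joint): the same angle of the dowel dispenser's lever (0 = gate shut); must stay shut
- paddle_dowels (a point): middle of the top face of the dowel dispenser's paddle
- ball0_center (a point): centre of a plain wooden ball, 32 mm across, about 12 to 18 g; at the start the lowest, against the gate in the ball chute
- ball1_center (a point): centre of a plain wooden ball, 32 mm across, about 12 to 18 g; at the start the second in the ball chute
- ball2_center (a point): centre of a plain wooden ball, 32 mm across, about 12 to 18 g; at the start the uppermost in the ball chute
- dowel0_center (a point): middle of a plain wooden dowel, 20 mm thick and 34 mm long, lying across the dowel chute
- dowel1_center (a point): middle of a plain wooden dowel, 20 mm thick and 34 mm long, lying across the dowel chute
- dowel2_center (a point): middle of a plain wooden dowel, 20 mm thick and 34 mm long, lying across the dowel chute
- glue: white glue bottle, 48 mm thick, 130 mm tall, standing at the side; origin under its centre
- tape: roll of brown tape, 90 mm across, 25 mm high, lying flat; origin under its centre
- hall_model: small blue foam building on a plywood board 80 x 120 mm, 73 mm high, at the side; origin under its centre

How it is judged:
On the way, in this order (a step that is already met when the one before it is completed fails the run):
1. the ball dispenser's paddle is pressed down (value of joint lever_balls above 0.15 rad).
2. all three balls are in the tray while the paddle is still held down (x of ball0_center in the frame of dispenser_balls between -0.15 and -0.03 m and y of ball0_center in the frame of dispenser_balls between -0.035 and 0.035 m and z of each of ball0_center, ball1_center, ball2_center in the frame of dispenser_balls below 0.05 m and x of ball1_center in the frame of dispenser_balls between -0.15 and -0.03 m and y of ball1_center in the frame of dispenser_balls between -0.035 and 0.035 m and x of ball2_center in the frame of dispenser_balls between -0.15 and -0.03 m and y of ball2_center in the frame of dispenser_balls between -0.035 and 0.035 m and value of joint lever_balls above 0.25 rad), for 0.05 s.
At the end, for the whole second after the job is handed in: All three balls lie in the ball dispenser's catch tray, its lever is back within 0.06 rad of shut, the dowel dispenser is shut with its dowels within 20 mm of where they were, and the glue bottle, tape and building model are within 20 mm of where they stood (x of ball0_center in the frame of dispenser_balls between -0.15 and -0.03 m and y of ball0_center in the frame of dispenser_balls between -0.035 and 0.035 m and z of each of ball0_center, ball1_center, ball2_center in the frame of dispenser_balls below 0.05 m and x of ball1_center in the frame of dispenser_balls between -0.15 and -0.03 m and y of ball1_center in the frame of dispenser_balls between -0.035 and 0.035 m and x of ball2_center in the frame of dispenser_balls between -0.15 and -0.03 m and y of ball2_center in the frame of dispenser_balls between -0.035 and 0.035 m and value of joint each of lever_balls, lever_dowels below 0.06 rad and not (distance of dowel0_center from where it was at the start of the episode above 0.02 m) and not (distance of dowel1_center from where it was at the start of the episode above 0.02 m) and not (distance of dowel2_center from where it was at the start of the episode above 0.02 m) and not (distance of glue from where it was at the start of the episode above 0.02 m) and not (distance of tape from where it was at the start of the episode above 0.02 m) and not (distance of hall_model from where it was at the start of the episode above 0.02 m)); the robot touches nothing.
It fails at once if the dowel dispenser's lever is worked or a dowel is moved (value of joint lever_dowels above 0.12 rad or distance of any of dowel0_center, dowel1_center, dowel2_center from where it was at the start of the episode above 0.02 m).
It fails at once if the robot touches a ball (contact force between any of the fingers, the arm and ball0 above 0.2 N or contact force between any of the fingers, the arm and ball1 above 0.2 N or contact force between any of the fingers, the arm and ball2 above 0.2 N).
It fails at once if a ball is lifted (height (world z) of any of ball0_center, ball1_center, ball2_center above 0.13 m).
It fails at once if the robot touches the gate itself (contact force between any of the fingers, the arm and lever_balls_c2 above 0.5 N).
It fails at once if the glue bottle, tape or building model is moved (distance of any of glue, tape, hall_model from where it was at the start of the episode above 0.02 m).
It also fails if it takes over 38 s, if anything falls off the work surface, if the arm or the gripper's body presses on something with over 40 N, if the wrist force passes 120 N, or if a joint passes its speed limit or range.

## Working session

There is one attempt and no reset: what is moved stays moved. The work goes in short steps, Python scripts to look and compute and a tool call to move; the robot and the scene stay as the last step left them, time stands still between calls to the robot, and variables do not carry over. Pictures are saved under pics/ and viewed, and the job is handed in when it is done.

Besides the shell and the picture viewer there is one more tool, called after "Emit:" by a JSON object that holds its "op" and its "data", one argument or row to a line. apply_moves: Moves the arm, as the interface text tells. Its arguments: {"type":"object","properties":{"moves":{"type":"array"},"newtons":{"type":"number"}},"required":["moves"]}

```bash
mkdir -p pics; python3 - <<'E'
from rig import manip, imaging
import cv2,numpy as np
s=manip.get_state(); print({k:np.round(v,3).tolist() for k,v in s.items()}, manip.pinch_z)
for n in ["side","top"]:
    d=imaging.get_image(n); cv2.imwrite(f"pics/{n}0.png",d["image"][:,:,::-1]); np.savez(f"{n}0.npz",**d)
    print(n,np.round(d["R"],3).tolist(),np.round(d["t"],3),d["fx"],d["cx"],d["cy"])
E
```

```text
{'clock': 0.0, 'qpos': [-1.274, 0.277, 1.506, -0.0, 1.361, -0.121], 'qd': [-0.0, 0.0, 0.002, -0.0, 0.001, -0.002], 'effort': [-0.001, -41.678, -24.58, -0.0, 0.011, -0.0], 'position': [0.233, -0.525, 0.23], 'ee_rot': [-0.001, 0.978, 0.207, -0.0], 'contact_force': [0.14, 0.341, 0.922], 'moment': [0.006, -0.013, -0.012], 'width': 0.085} 0.0187
side [[0.909, -0.417, -0.009], [-0.221, -0.464, -0.858], [0.353, 0.782, -0.514]] [-0.451  0.192  1.023] 450.0451329740236 330.769997450569 236.3339429291073
top [[0.01, -1.0, 0.013], [-0.998, -0.011, -0.069], [0.069, -0.013, -0.998]] [-0.029  0.503  1.263] 434.3502666762187 318.61202295358765 245.65684140778444
```

View pics/top0.png

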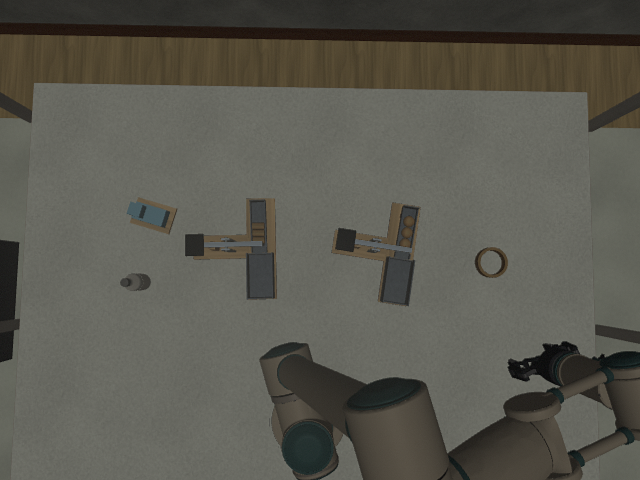

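View pics/side0.png

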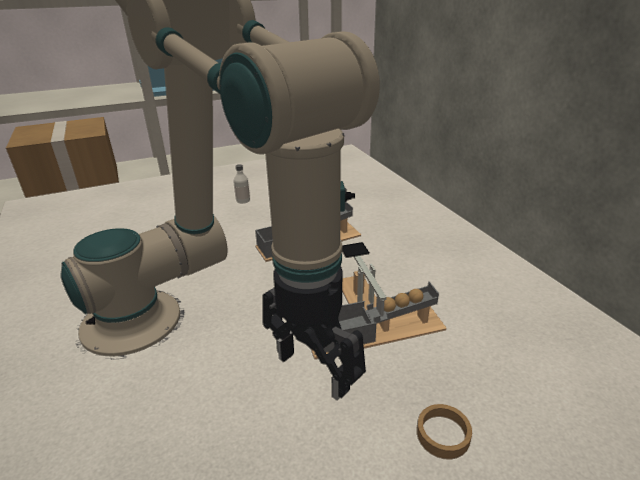

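The top view shows the three balls in the right-hand chute (about (408,225)) and its paddle at (345,239). The dowel dispenser is on the left, with its paddle at (194,244). Next I'll measure the ball dispenser's paddle.

```bash
cat > h.py <<'E'
import numpy as np,cv2
def ray(d,u,v,z):
    R,t=d["R"],d["t"]; c=-R.T@t; r=R.T@np.array([(u-d["cx"])/d["fx"],(v-d["cy"])/d["fy"],1.]); return c+r*(z-c[2])/r[2]
def rng(d,u,v):
    Z=d["range_z"][int(round(v)),int(round(u))]; return d["R"].T@(np.array([(u-d["cx"])/d["fx"]*Z,(v-d["cy"])/d["fy"]*Z,Z])-d["t"])
E
python3 - <<'E'
from h import *
d=dict(np.load("top0.npz")); s=dict(np.load("side0.npz"))
def comps(d,box,thr):
    x0,y0,x1,y1=box; m=np.zeros((480,640),np.uint8)
    m[y0:y1,x0:x1]=(d["image"][y0:y1,x0:x1].max(2)<thr)*255
    n,l,st,c=cv2.connectedComponentsWithStats(m)
    out=[]
    for i in range(1,n):
        if st[i,4]>30:
            cn=cv2.findContours((l==i).astype(np.uint8),0,1)[0][0]
            print(c[i].round(1),st[i].tolist(),np.round(cv2.minAreaRect(cn),1) if 0 else cv2.minAreaRect(cn)); out.append(c[i])
    return out
print("top")
for c in comps(d,(325,220,372,260),48): print("ray",ray(d,*c,.11).round(4),"range",rng(d,*c).round(4))
for c in comps(d,(180,225,215,260),48): print("dowel pad",ray(d,*c,.11).round(4),rng(d,*c).round(4))
print("side")
for c in comps(s,(335,235,375,262),40): print(ray(s,*c,.11).round(4),rng(s,*c).round(4))
# balls
h=cv2.cvtColor(d["image"],cv2.COLOR_RGB2HSV)
print(d["image"][[212,222,232,237],[408]*4].tolist(), d["image"][239,345],d["image"][244,360],d["image"][235,370])
P=[rng(d,u,v) for u,v in ((410,212),(408,222),(405,233),(408,249),(370,244))]; print(np.round(P,3))
v=cv2.resize(d["image"][190:315,170:430],None,fx=3,fy=3,interpolation=2)[:,:,::-1]; cv2.imwrite("pics/tz.png",v)
E
```

```text
top
[345.5 239.7] [336, 228, 20, 24, 373] ((345.47686767578125, 239.6502685546875), (17.714662551879883, 21.059919357299805), 8.746162414550781)
ray [ 0.5146 -0.0964  0.11  ] range [ 0.5142 -0.0961  0.1141]
[194.4 245. ] [186, 234, 18, 22, 376] ((194.5, 244.5), (21.0, 17.0), 90.0)
dowel pad [0.4954 0.3155 0.11  ] [0.4952 0.3149 0.1121]
side
[354.5 249.3] [343, 243, 26, 14, 263] ((355.1242370605469, 249.0578155517578), (11.708402633666992, 24.557235717773438), 81.25383758544922)
[ 0.5136 -0.1001  0.11  ] [ 0.5153 -0.0969  0.1077]
[[62, 64, 65], [90, 77, 55], [86, 75, 54], [67, 55, 40]] [38 37 36] [83 88 90] [95 87 72]
[[ 0.6   -0.283  0.068]
 [ 0.567 -0.272  0.093]
 [ 0.537 -0.265  0.087]
 [ 0.491 -0.27   0.101]
 [ 0.504 -0.164  0.104]]
```

View pics/tz.png

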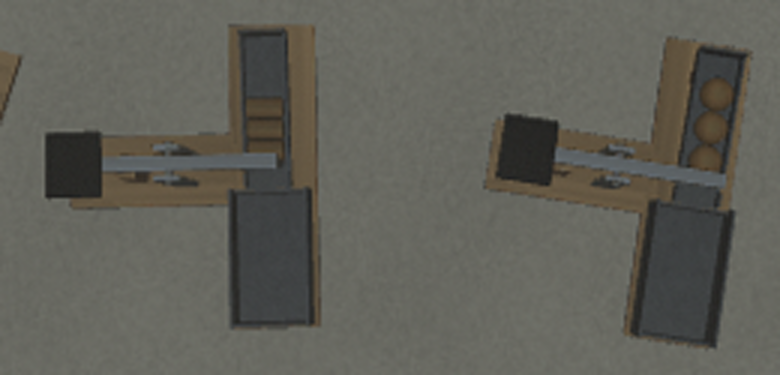

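Both views put the paddle at about (0.514, -0.097, 0.110), and the size and height match the figures given. The dispenser's yaw is about -0.14. I'll close the fingers and travel at z 0.23.

Emit:
{"op": "apply_moves", "data": {
  "moves": [0, 0.02, -0.013, 0, 0, 0, 0, 0, 0.033, -0.021, 0, 0, 0, 0, 0, 0.033, -0.021, 0, 0, 0, 0, 0, 0.033, -0.021, 0, 0, 0, 0, 0, 0.033, -0.021, 0, 0, 0, 0, 0, 0.033, -0.021, 0, 0, 0, 0, 0, 0.033, -0.021, 0, 0, 0, 0, 0, 0.033, -0.021, 0, 0, 0, 0],
  "newtons": 20
}}

```text
clock: 0.77
position: [0.399, -0.2747, 0.2252]
ee_rot: [-0.002, 0.98, 0.2, -0.003]
contact_force: [1.1, -1.0, 0.3]
width: -0.0003
```

Emit:
{"op": "apply_moves", "data": {
  "moves": [0, 0.03, -0.02, 0, 0, 0, 0, 0, 0.03, -0.02, 0, 0, 0, 0, 0, 0.03, -0.02, 0, 0, 0, 0, 0, 0.03, -0.02, 0, 0, 0, 0, 0, 0.025, -0.017, 0, 0, 0, 0, 0, 0.015, -0.01, 0, 0, 0, 0, 0, 0, 0, 0, 0, 0, 0, 0, 0, 0, 0, 0, 0, 0]
}}

```text
clock: 1.43
position: [0.5094, -0.0957, 0.2225]
ee_rot: [-0.005, 0.979, 0.205, -0.003]
contact_force: [0.3, -0.6, -0.7]
width: 0.0
```

```bash
python3 - <<'E'
from rig import manip, imaging
from h import *
from scipy.spatial.transform import Rotation as Ro
s=manip.get_state(); q=s["ee_rot"]; R=Ro.from_quat([q[1],q[2],q[3],q[0]]).as_matrix()
print(s["clock"],np.round(s["position"],4),np.round(s["qpos"],2),np.round(R,3).tolist())
for z in(.15,.125): print(z,"tool shift",(R.T@(np.array([.514,-.097,z])-s["position"])).round(4))
v=[]
for n in ["side","wrist"]:
    d=imaging.get_image(n); cv2.imwrite(f"pics/{n}1.png",d["image"][:,:,::-1])
E
```

```text
1.4333 [ 0.5094 -0.0957  0.2225] [-0.32  0.2   1.63  0.01  1.32  0.83] [[0.916, 0.401, -0.008], [0.401, -0.916, 0.008], [-0.004, -0.011, -1.0]]
0.15 tool shift [0.004  0.0039 0.0725]
0.125 tool shift [0.0041 0.0041 0.0975]
```

View pics/side1.png

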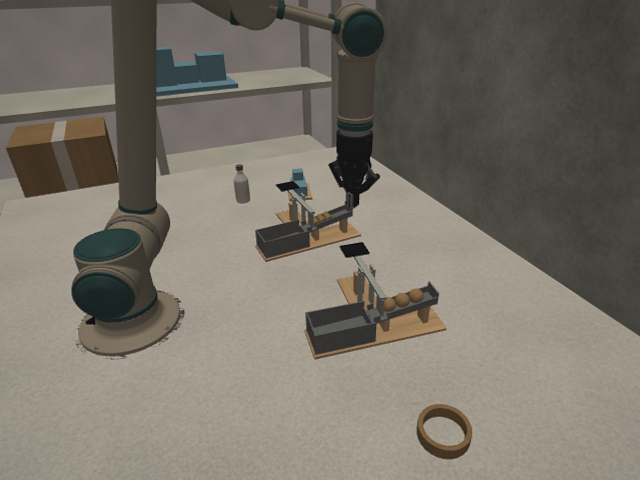

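View pics/wrist1.png

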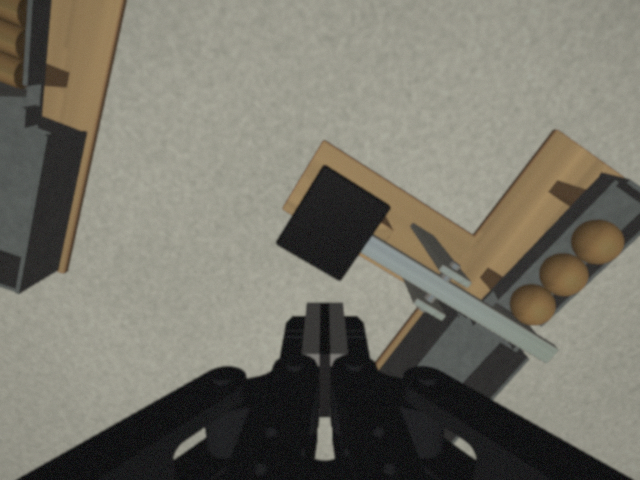

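In the side view the tip at (355,203) is straight above the ball paddle at (354,250). The wrist view shows the paddle ahead of the fingers with nothing in the way. I'll go down to about z 0.125.

Emit:
{"op": "apply_moves", "data": {
  "moves": [0, 0.004, 0.004, 0.02, 0, 0, 0, 0, 0, 0, 0.03, 0, 0, 0, 0, 0, 0, 0.025, 0, 0, 0, 0, 0, 0, 0.015, 0, 0, 0, 0, 0, 0, 0.007, 0, 0, 0, 0, 0, 0, 0, 0, 0, 0, 0, 0, 0, 0, 0, 0, 0, 0, 0, 0, 0, 0, 0, 0]
}}

```text
clock: 2.2
position: [0.5113, -0.1085, 0.1248]
ee_rot: [-0.002, 0.98, 0.198, -0.002]
contact_force: [-0.3, -0.7, 0.6]
width: 0.0001
```

```bash
python3 - <<'E'
from rig import manip, imaging
from h import *
s=manip.get_state(); print(s["clock"],np.round(s["position"],4),np.round(s["ee_rot"],3),np.round(s["contact_force"],2))
d=imaging.get_image("side"); a=d["image"][150:370,240:460,::-1]
w=imaging.get_image("wrist")["image"][:,:,::-1]
cv2.imwrite("pics/c2.png",np.hstack([cv2.resize(a,(400,400),interpolation=2),cv2.resize(w,(400,300)) if 0 else cv2.resize(w[:, 80:560],(400,400))]))
E
```

```text
2.2 [ 0.5113 -0.1085  0.1248] [-0.002  0.98   0.198 -0.002] [-0.28 -0.65  0.64]
```

View pics/c2.png

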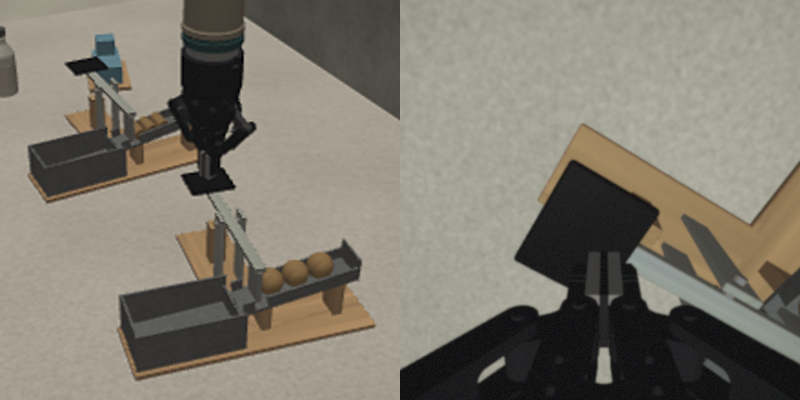

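The fingers are over the paddle but have drifted 12 mm towards the fulcrum. I'll correct that first.

Emit:
{"op": "apply_moves", "data": {
  "moves": [0, 0.005, -0.008, 0, 0, 0, 0, 0, 0.004, -0.006, 0, 0, 0, 0, 0, 0, 0, 0, 0, 0, 0, 0, 0, 0, 0, 0, 0, 0, 0, 0, 0, 0, 0, 0, 0, 0, 0, 0, 0, 0, 0, 0, 0, 0, 0, 0, 0, 0, 0, 0, 0, 0, 0, 0, 0, 0]
}}

```text
clock: 2.97
position: [0.5173, -0.0897, 0.1288]
ee_rot: [0.0, 0.98, 0.199, 0.002]
contact_force: [-0.4, -0.4, 0.2]
width: 0.0
```

Emit:
{"op": "apply_moves", "data": {
  "moves": [0, -0.003, 0.004, 0.01, 0, 0, 0, 0, 0, 0, 0.01, 0, 0, 0, 0, 0, 0, 0.01, 0, 0, 0, 0, 0, 0, 0.01, 0, 0, 0, 0, 0, 0, 0.008, 0, 0, 0, 0, 0, 0, 0.004, 0, 0, 0, 0, 0, 0, 0, 0, 0, 0, 0, 0, 0, 0, 0, 0, 0]
}}

```text
clock: 3.63
position: [0.5177, -0.0979, 0.0744]
ee_rot: [0.002, 0.98, 0.198, 0.004]
contact_force: [-0.8, 1.1, 4.4]
width: -0.0002
```

```bash
cat > look.py <<'E'
import sys
from rig import manip, imaging
from h import *
s=manip.get_state(); print(s["clock"],np.round(s["position"],4),np.round(s["ee_rot"],3),np.round(s["contact_force"],2))
d=imaging.get_image("side"); a=d["image"][150:370,240:460,::-1]
w=imaging.get_image("wrist")["image"][:,:,::-1]
cv2.imwrite(f"pics/{sys.argv[1]}.png",np.hstack([cv2.resize(a,(400,400),interpolation=2),cv2.resize(w[:, 80:560],(400,400))]))
E
python3 look.py c3
```

```text
3.6333 [ 0.5177 -0.0979  0.0744] [0.002 0.98  0.198 0.004] [-0.79  1.13  4.44]
```

View pics/c3.png

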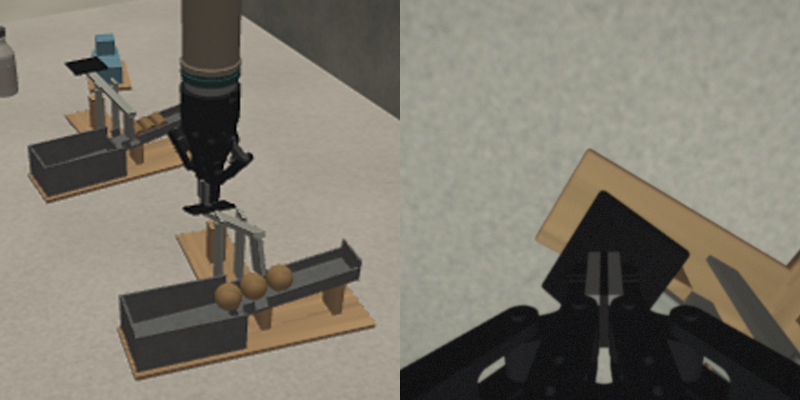

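The paddle is down, the gate is up and the balls are rolling. I'll press slightly further and hold.

Emit:
{"op": "apply_moves", "data": {
  "moves": [0, 0, 0, 0.003, 0, 0, 0, 0, 0, 0, 0.001, 0, 0, 0, 0, 0, 0, 0.001, 0, 0, 0, 0, 0, 0, 0, 0, 0, 0, 0, 0, 0, 0, 0, 0, 0, 0, 0, 0, 0, 0, 0, 0, 0, 0, 0, 0, 0, 0, 0, 0, 0, 0, 0, 0, 0, 0]
}}

```text
clock: 4.4
position: [0.5181, -0.0977, 0.0734]
ee_rot: [0.001, 0.98, 0.197, 0.005]
contact_force: [-1.5, 0.8, 5.2]
width: 0.0
```

```bash
python3 look.py c4
```

```text
4.4 [ 0.5181 -0.0977  0.0734] [0.001 0.98  0.197 0.005] [-1.51  0.84  5.19]
```

View pics/c4.png

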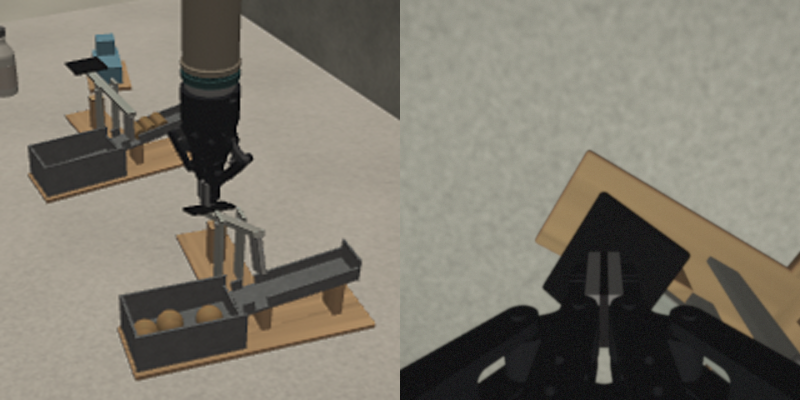

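The crop shows the chute empty and all three balls in the tray at about (147,327), (170,320) and (208,315). I'll hold for one more call so they settle.

Emit:
{"op": "apply_moves", "data": {
  "moves": [0, 0, 0, 0, 0, 0, 0, 0, 0, 0, 0, 0, 0, 0, 0, 0, 0, 0, 0, 0, 0, 0, 0, 0, 0, 0, 0, 0, 0, 0, 0, 0, 0, 0, 0, 0, 0, 0, 0, 0, 0, 0, 0, 0, 0, 0, 0, 0, 0, 0, 0, 0, 0, 0, 0, 0]
}}

```text
clock: 5.17
position: [0.5182, -0.0965, 0.0772]
ee_rot: [-0.0, 0.981, 0.196, 0.007]
contact_force: [-0.7, 0.9, 4.5]
width: 0.0004
```

```bash
python3 look.py c5; python3 - <<'E'
from rig import imaging
from h import *
d=imaging.get_image("top"); np.savez("top5.npz",**d)
cv2.imwrite("pics/t5.png",cv2.resize(d["image"][190:315,170:430],None,fx=3,fy=3)[:,:,::-1])
E
```

```text
5.1667 [ 0.5182 -0.0965  0.0772] [-0.     0.981  0.196  0.007] [-0.71  0.87  4.51]
```

View pics/c5.png

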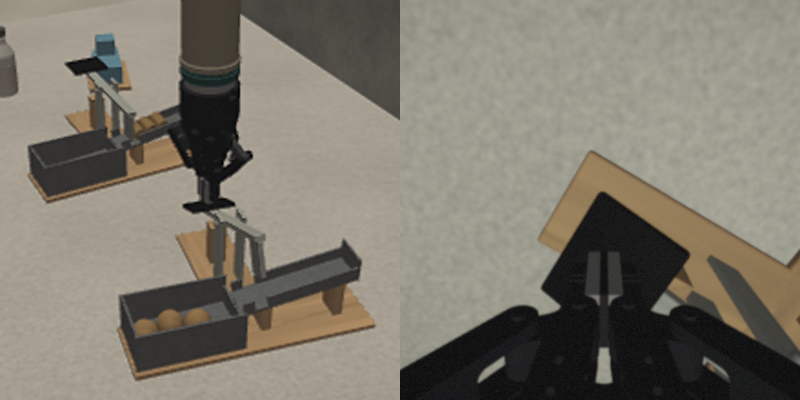

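View pics/t5.png

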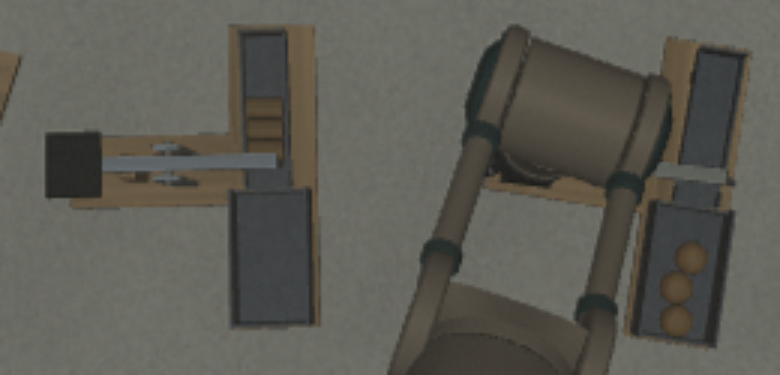

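The top view agrees: three balls in the tray, at about (690,258), (677,288) and (677,322), and the dowels are unchanged. I'll rise off the paddle.

Emit:
{"op": "apply_moves", "data": {
  "moves": [0, 0, 0, -0.008, 0, 0, 0, 0, 0, 0, -0.012, 0, 0, 0, 0, 0, 0, -0.02, 0, 0, 0, 0, 0, 0, -0.03, 0, 0, 0, 0, 0, 0, -0.03, 0, 0, 0, 0, 0, 0, -0.02, 0, 0, 0, 0, 0, 0, -0.01, 0, 0, 0, 0, 0, 0, 0, 0, 0, 0]
}}

```text
clock: 5.98
position: [0.5159, -0.096, 0.2135]
ee_rot: [-0.002, 0.981, 0.195, 0.007]
contact_force: [0.3, 0.1, -0.5]
width: -0.0
```

Emit:
{"op": "apply_moves", "data": {
  "moves": [0, 0, 0, 0, 0, 0, 0, 0, 0, 0, 0, 0, 0, 0, 0, 0, 0, 0, 0, 0, 0, 0, 0, 0, 0, 0, 0, 0, 0, 0, 0, 0, 0, 0, 0, 0, 0, 0, 0, 0, 0, 0, 0, 0, 0, 0, 0, 0, 0, 0, 0, 0, 0, 0, 0, 0]
}}

```text
clock: 6.65
position: [0.5126, -0.0953, 0.2082]
ee_rot: [-0.005, 0.981, 0.195, 0.002]
contact_force: [0.3, -0.6, 0.1]
width: -0.0001
```

```bash
python3 look.py c6; python3 - <<'E'
from rig import imaging
from h import *
d=imaging.get_image("top"); s=imaging.get_image("side"); a=dict(np.load("top0.npz"))
for n,c in (("glue",(100,265,165,300)),("hall",(115,190,185,240)),("tape",(465,235,520,290)),("dowels",(180,190,280,305))):
    x0,y0,x1,y1=c; print(n,"pixels changed",int((np.abs(d["image"][y0:y1,x0:x1].astype(int)-a["image"][y0:y1,x0:x1]).max(2)>25).sum()))
m=np.zeros((480,640),np.uint8); m[235:262,335:375]=(s["image"][235:262,335:375].max(2)<40)*255
n,l,st,c=cv2.connectedComponentsWithStats(m); print(st[1:].tolist(),c[1:].round(1))
for (u,v) in ((400,276),(395.7,286),(395.7,297.3)):
    print(ray(d,u,v,.034).round(3))
cv2.imwrite("pics/t6.png",cv2.resize(d["image"][190:315,170:430],None,fx=3,fy=3)[:,:,::-1])
E
```

```text
6.65 [ 0.5126 -0.0953  0.2082] [-0.005  0.981  0.195  0.002] [ 0.35 -0.61  0.07]
glue pixels changed 0
hall pixels changed 0
tape pixels changed 0
dowels pixels changed 0
[[340, 243, 29, 14, 278]] [[354.1 249.4]]
[ 0.417 -0.261  0.034]
[ 0.388 -0.248  0.034]
[ 0.355 -0.248  0.034]
```

View pics/c6.png

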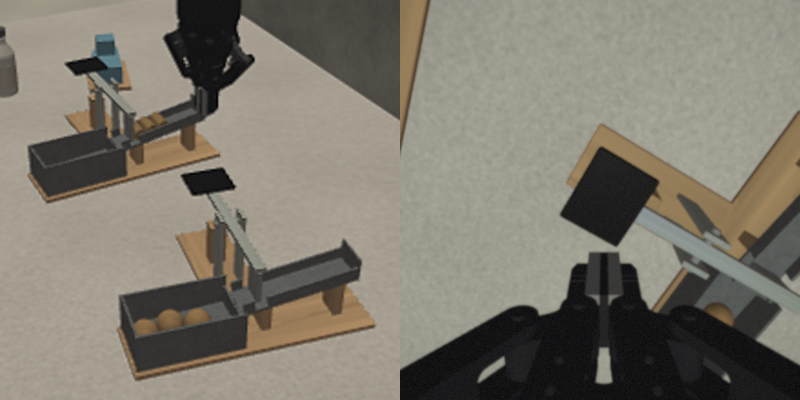

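View pics/t6.png

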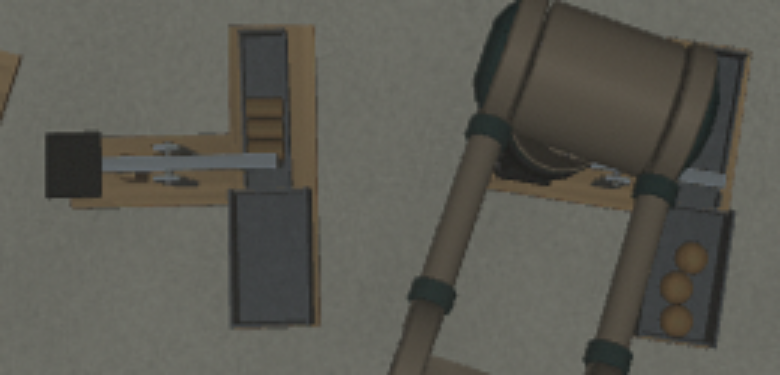

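The lever is back to level, with the paddle at (354,249) as before. The gate is down, the balls are at rest in the tray and the tool is clear, so I'll hand in.

```bash
python3 -c "
from rig import workorder; workorder.sign_off()"
```

```text
the job is handed in; nothing more can be done
```

I pressed the ball dispenser's paddle (the right-hand one) with closed fingertips at about 5 N and held it until all three balls had rolled into the tray. Then I lifted off, let the gate drop shut, and handed the job in shortly after 6.7 s on the robot's clock. No verdict is reported.

- **Balls:** the top and side pictures showed all three in the tray while the paddle was still held down. After release they were still there, at rest.
- **Lever and gate:** the ball paddle's centre returned to within half a pixel of its starting position in the side view, and the gate is down.
- **Other things:** in the top view, no pixels changed beyond noise around the dowel dispenser, glue bottle, tape or building model.
- **Robot:** at hand-in the fingertips were about 0.1 m above the paddle, and the force reading was under 1 N on each axis.

**Disagreements:**
- The arm drifted by a few millimetres between moves. It ended up 12 mm off the paddle's centre just before pressing, which I corrected.
- The tip rose about 4 mm during the last hold, but the gate stayed up until I let go.
- The two cameras agreed on the paddle's position to within about 4 mm.

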